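# Load the wax warmer's lift tray and hold it up at its second stop

### The arm

A 7-joint arm with a two-finger parallel gripper is mounted at the origin on the work surface. World frame = base frame: x ahead of the robot, y to its left, z up, the work surface at z = 0. Lengths are in m, angles in rad, forces in N, time in s.
With the tool pointing down it reaches from about 0.35 to 0.9 m from the base axis. Payload 8.1 kg.
Tool frame: the origin (TCP) lies midway between the tips of the shut fingers; the grasp point (between the pads) lies 19 mm behind it (arm.hold_point_z is the distance from the TCP to the grasp point, in m); z points along the fingers, y is the direction in which the jaws open and shut (so a half turn about z gives the same grasp; the last joint's range is limited). The gripper opens to 92 mm and grips with 3 to 60 N. Pads are 19 mm wide; open, the fingers measure 130 mm over their backs; the gripper's body (75 mm by 190 mm) begins 47 mm behind the grasp point.
Start: joints at [-0.103, 0.434, 0.025, 1.573, -0.012, 1.134, -0.075], TCP at [0.625, -0, 0.191] pointing down, gripper open.
Joint ranges: [-2.62, 2.62], [-0.44, 2.09], [-1.27, 1.32], [0.08, 2.57], [-1.32, 4.46], [0.12, 2], [-2.74, 2.74]. Speed limits (rad/s): [2.22, 2.22, 3.01, 3.01, 3.14, 3.14, 3.14].

### API

Orientations are given as a rotation vector (axis times angle).
In Python, from cell import arm gives the robot as it stands.
- The arm moves only by the shell command python3 -m pendant 'ROWS' [FORCE]. ROWS is JSON, a list of rows, each a list of 3 entries, a list of its own where there are three numbers: the shift along the tool's x, y, z in m, then the turn, a rotation vector about the tool's x, y, z in degrees, then the finger opening in m, from 0 to 0.0918. A call has 1 to 10 rows; each row shifts and turns the commanded pose from where the row before left it, along the tool's axes as they then stand; what a row does not reach is not made up. A row lasts 1/8 s, in which the tool goes at most 62.5 mm and 10.7 degrees, less where a joint would pass 70% of its speed; a pose out of reach is approached as far as the arm can. A call with a gripper value outside its range is refused whole. The fingers move at their own pace and stop on an object; FORCE is the grip in N (left out, the last holds). Time passes only in rows, so rows that do not move let the fingers close. It gives the time, the measured TCP pose, the force and the opening at its end, in the units of the state.
- arm.observe(): the state, without advancing time (a new reading comes with each control period).
- arm.get_image(name): name is "scene" or "side" or "wrist"; returns (picture, depth): 480x640x3 uint8, red, green, blue; 480x640 float32, m along the optical axis (not along the pixel's ray), 0 where there is no reading.
- arm.camera_params(name): a dict with "fovy" (degrees; the focal length in pixels is half the picture's height over the tangent of half this angle, whatever the lens; pixels are square), "cx", "cy" (the principal point, pixels), "rvec" (rotation vector, rad) and "tvec" (3), from world to camera coordinates, as OpenCV has them; the wrist camera has in their place "mount" (4x4, takes a point from camera to tool coordinates, whose origin is the TCP and whose axes are the flange's). Camera axes: x right, y down, z forward; pixel columns grow to the right and rows downward; lengths in m; the calibration is good to about 2 mm. A picture is of the moment at which its call begins: read the wrist's pose just before it. camera_params takes no time and is no camera call.
- arm.sign_off(): hands the job in, once; it reports no verdict.
Trained networks look in the newest picture that a camera, given by its name, has taken for a name from the list of things; names that differ only in an ending like _2 or _b are one class to them, and where a whole thing is asked for, a point or a joint stands for the part that bears it (a point fixed in the world has none). Each returns a list of dicts, best first, with "conf" (0 to 1); they miss things now and then, are a little off and sometimes report something else, mostly with a low value. They report only what shows in the picture. A call takes as long as a camera call. They do not tell look-alikes from the thing itself.
- arm.look_for(camera, label): "rect" ([centre column, centre row, width, height] in pixels, round what is visible of it).
- arm.masks_of(camera, label): "pixels" (480x640 bool, what is visible of it) and "rect" ([centre column, centre row, width, height] in pixels, round what is visible of it).
The state is a dict: "clock": time; "joints": joint angles; "dq": joint speeds; "joint_efforts": joint torques, N m; "position": TCP position; "ee_rot": TCP orientation; "force": force on the tool from outside, world axes, zero at the start; "ft_torque": the same for the moment, N m; "width": opening from 0.0 (shut) to 1.0 (fully open).
Only numpy, scipy, OpenCV 4.12 (cv2) and the standard library are available. Lean on these libraries where they do the work, as an engineer would, in place of code of your own. Each camera call takes 0.05 s, during which the arm holds its last target.

### The job

Take the tipping pot by its yellow handle bar and tip it over so that all four wax blocks drop into the lift tray, then stand the pot upright again. Squeeze the orange button on the side of the black telescope grip, pull the grip straight up past the first stop to the second stop (as far as it goes), and finish while still squeezing the button and holding the loaded tray up there for your colleague. Leave the bottles and the jar nearby standing where they are.

Things in the scene. Friction and masses are not known exactly. Their poses are not given: they have to be found in the camera images.
- station: fixed loading station, dark wooden base plate 400 x 150 x 12 mm. Origin: centre of the plate's underside, on the work surface. x: pouring direction, z up; all lies on y = 0. In its frame (mm): pot hinge x -25, z 115, between grey posts at y +-53, tops z 130; cream well, walls to z 52, x -22 to 98, holds the lift tray; telescope's square sleeve 30 x 30, top z 105, at x 155.
- pot (a joint): tipping angle of the teal pot about its hinge (rad): 0 upright (at rest on its stop), 2.4 fully tipped over the tray (stop). Positive turns about the station's +y: the handle swings up and over towards station +x. Needs about 2 N at the handle; let go below 1.0 it falls back upright, past 1.7 it falls on over. The wax slides out by 2.2 or more.
- pot_hinge (a point): fixed point on the pot's hinge axis (along the station's y), 115 mm above the work surface. The open teal pot on it weighs 0.4 kg, is rectangular, inside 80 mm across, 82 mm long at the mouth, 57 mm deep, rim 150 mm above the surface; its pouring lip is 35 mm above the hinge.
- pot_handle (a point): centre of the yellow round handle bar of the pot, 12 mm thick, 68 mm clear between its two side arms, along the station's y. It lies 130 mm behind (station -x) and 30 mm above the hinge when the pot is upright (145 mm above the surface); 133 mm from the hinge; 41 mm clear between bar and pot wall. Turns with the pot; when pinched from above the round bar turns between the fingers.
- lift (a joint): height of the telescopic lift (m): 0 down (latched), 0.040 first stop (a notch that catches the bolt if the button is not held in), 0.080 second stop, the top end of the travel (no notch there: let go, it sinks back to the first stop). Cannot be raised until the button is pressed. Tray, grip and wax weigh about 0.45 kg; pulling up takes about 7 N.
- tray_in (a point): centre of the inner floor of the square dark grey lift tray, inside 102 x 102 mm, walls rising 41 mm above this floor; 22 mm above the surface when down. Axes as the station. Rises with the lift. Its centre is at x 38 mm in the station's frame.
- grip_head: black grip on top of the telescope tube, 26 mm (x) x 76 mm (y) x 24 mm (z), origin at its centre, axes as the station; at x 155 mm in the station's frame, 155 mm above the surface when down; rises with the lift. The tray's bracket (40 mm wide, tray side) lies 40 mm below its centre. Pinch it from above across its x direction: one finger then presses the button.
- button (a joint): travel of the orange button into the grip (m): 0 out, 0.006 fully in; spring 2 N at first, 8 N fully in; it unlatches the lift when more than about 0.0035 in.
- button_face (a point): centre of the orange button's outer face (40 mm wide along y, 18 mm high) on the grip's +x side; stands 8 mm proud of the grip when out (21 mm from the grip's centre), 2 mm when fully in. Grip plus button: 34 mm across x, 28 mm when squeezed.
- wax0: salmon hard-wax block 22 x 20 x 18 mm, about 12 g, loose; starts in the pot. Origin: centre of its underside.
- wax1: green hard-wax block 22 x 20 x 18 mm, about 12 g, loose; starts in the pot. Origin: centre of its underside.
- wax2: salmon hard-wax block 22 x 20 x 18 mm, about 12 g, loose; starts in the pot. Origin: centre of its underside.
- wax3: green hard-wax block 22 x 20 x 18 mm, about 12 g, loose; starts in the pot. Origin: centre of its underside.
- lotion: bystander: white bottle, 48 mm diameter, 120 mm high, standing loose. Origin: centre of its underside.
- oil: bystander: small amber bottle, 36 mm diameter, 85 mm high, standing loose. Origin: centre of its underside.
- cream: bystander: white jar, 60 mm diameter, 55 mm high, standing loose. Origin: centre of its underside.
Mind the look-alikes: they are no part of the job. What is shaped like the wax1 but white is not meant.

How it is judged:
By the outcome, as a careful person would: the job done as asked, in the order asked, and still so for the second after the job is handed in, while the arm keeps its last pose, push and grip.
It also fails if it takes over 64 s, if anything falls off the work surface, if the arm or the gripper's body presses on something with over 40 N, if the wrist force passes 120 N, or if a joint passes its speed limit or range.

## Working session

There is one attempt and no reset: what is moved stays moved. The work goes in short steps, Python scripts to look and compute and a shell command to move; the robot and the scene stay as the last step left them, time stands still between calls to the robot, and variables do not carry over. Pictures are saved under pics/ and viewed, and the job is handed in when it is done.

```bash
ls; mkdir -p pics
python3 - <<'E'
from cell import arm
import cv2
print(arm.observe())
for n in ["scene","side","wrist"]:
    im,d=arm.get_image(n); cv2.imwrite(f"pics/{n}0.png",im[:,:,::-1])
    print(n,arm.camera_params(n))
E
```

```text
pics
{'clock': 0.0, 'joints': array([-0.10260809,  0.43519869,  0.02496761,  1.57409375, -0.01158429,
        1.13400997, -0.07512267]), 'dq': array([-0.00034674, -0.00081399,  0.00026534,  0.0009254 ,  0.00025318,
        0.0001444 ,  0.00337044]), 'joint_efforts': array([ 3.89017032e-04, -6.67853522e+01,  9.84863900e-01, -3.14464223e+01,
       -6.05165795e-02,  4.27553023e-02,  1.12382318e-04]), 'position': array([ 6.24429822e-01, -6.01798456e-05,  1.89961350e-01]), 'ee_rot': array([-2.22081992e+00, -2.22065819e+00,  1.89986084e-03]), 'force': array([ 0.19625446, -0.37603153, -0.00147473]), 'ft_torque': array([ 0.01053569, -0.02079696, -0.04712026]), 'width': 0.9974240405014868}
scene {'fovy': 54.487190811240936, 'cx': 324.2033065668676, 'cy': 241.7381302193303, 'rvec': array([ 1.77924174,  1.95888468, -0.64716789]), 'tvec': array([ 0.06036844, -0.4502212 ,  1.15805958])}
side {'fovy': 56.79209927421339, 'cx': 324.34820926924, 'cy': 234.9960693050586, 'rvec': array([ 0.43603714, -2.65318165,  1.31150648]), 'tvec': array([0.60305224, 0.22090026, 0.81241216])}
wrist {'fovy': 68.34825819780914, 'cx': 320.4147977924305, 'cy': 238.60675736220443, 'mount': array([[-4.72528157e-04, -9.59035252e-01, -2.83286361e-01,
         7.46381923e-02],
       [ 9.99998485e-01, -9.27725655e-04,  1.47269415e-03,
         2.48946185e-04],
       [-1.67517763e-03, -2.83285236e-01,  9.59034238e-01,
        -1.93694885e-01],
       [ 0.00000000e+00,  0.00000000e+00,  0.00000000e+00,
         1.00000000e+00]])}
```

View pics/scene0.png

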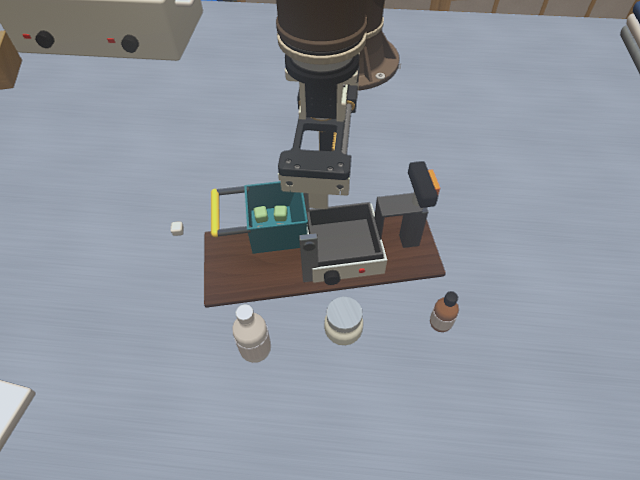

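View pics/side0.png

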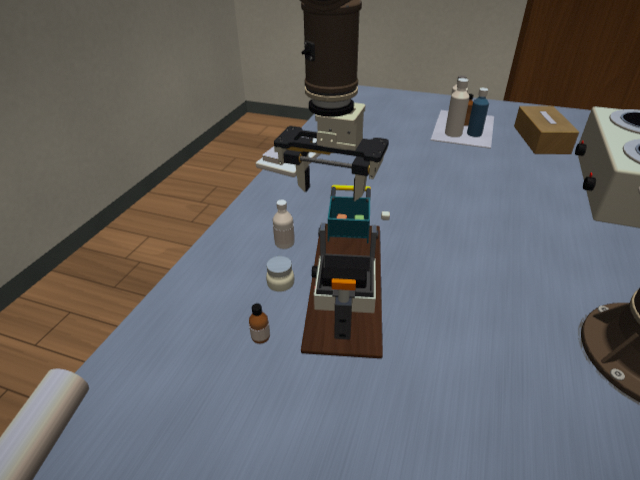

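View pics/wrist0.png

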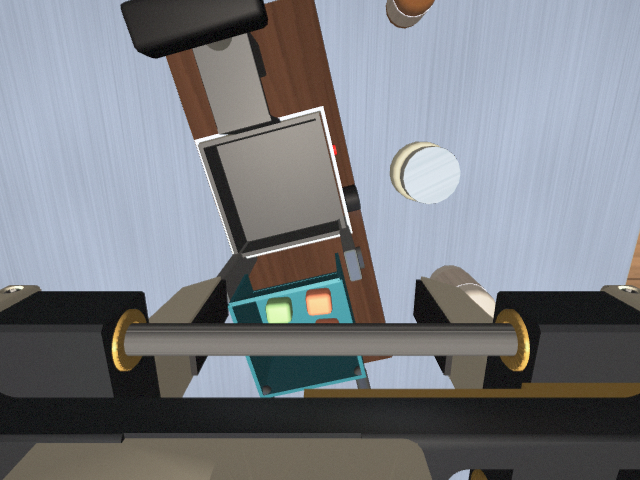

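The scene view shows the station running left to right: yellow handle at about (215,212), pot at (275,217), tray at (345,240), grip at (424,184). The bottles and jar stand below it at (252,330), (344,320) and (445,312). A white look-alike block lies at (177,229).

```bash
cat > h.py <<'E'
from cell import arm
import numpy as np, cv2
from scipy.spatial.transform import Rotation as R
def cam(n,obs=None):
    p=arm.camera_params(n); f=240/np.tan(np.radians(p['fovy']/2))
    if n=='wrist':
        o=obs or arm.observe()
        T=np.eye(4);T[:3,:3]=R.from_rotvec(o['ee_rot']).as_matrix();T[:3,3]=o['position']
        M=T@p['mount']
    else:
        Rm=R.from_rotvec(p['rvec']).as_matrix(); M=np.eye(4);M[:3,:3]=Rm.T;M[:3,3]=-Rm.T@p['tvec']
    return M,f,p['cx'],p['cy']
def pts(n,d,mask,obs=None):
    M,f,cx,cy=cam(n,obs)
    v,u=np.nonzero(mask&(d>0)); z=d[v,u]
    P=np.stack([(u-cx)/f*z,(v-cy)/f*z,z],1)
    return P@M[:3,:3].T+M[:3,3], u, v
def proj(n,P,obs=None):
    M,f,cx,cy=cam(n,obs)
    c=(np.atleast_2d(P)-M[:3,3])@M[:3,:3]
    return np.stack([cx+f*c[:,0]/c[:,2],cy+f*c[:,1]/c[:,2]],1)
E
python3 - <<'E'
from h import *
for n in ['scene','side']:
    im,d=arm.get_image(n)
    np.savez(f'/tmp/{n}.npz',im=im,d=d)
    for l in ['pot_handle','pot','grip_head','tray_in','button_face','lotion','oil','cream','station'] :
        r=arm.masks_of(n,l)
        for q in r[:2]:
            if q['conf']<.3: continue
            P,u,v=pts(n,d,q['pixels'])
            print(n,l,round(q['conf'],2),np.round(q['rect']),len(P),np.round(np.median(P,0),3),np.round(np.percentile(P,3,axis=0),3),np.round(np.percentile(P,97,axis=0),3))
print(arm.observe()['clock'])
E
```

```text
scene pot_handle 0.81 [260. 216.  99.  75.] 4163 [ 0.613 -0.087  0.13 ] [ 0.562 -0.164  0.091] [ 0.664 -0.03   0.151]
scene pot 0.82 [259. 220.  92.  74.] 4113 [ 0.615 -0.087  0.13 ] [ 0.563 -0.163  0.092] [ 0.664 -0.03   0.151]
scene grip_head 0.83 [373. 214. 135. 105.] 5736 [0.562 0.061 0.054] [ 0.522 -0.023  0.021] [0.636 0.154 0.167]
scene tray_in 0.81 [373. 212. 135. 104.] 5729 [0.562 0.061 0.054] [ 0.522 -0.023  0.021] [0.636 0.155 0.167]
scene tray_in 0.3 [435. 184.  14.  24.] 119 [0.554 0.159 0.164] [0.404 0.153 0.   ] [0.569 0.204 0.166]
scene button_face 0.47 [435. 179.  12.  26.] 137 [0.55  0.159 0.164] [ 0.382  0.151 -0.   ] [0.568 0.204 0.166]
scene lotion 0.77 [251. 335.  41.  61.] 1620 [ 0.783 -0.084  0.077] [ 0.762 -0.107  0.009] [ 0.796 -0.066  0.12 ]
scene oil 0.9 [447. 312.  29.  42.] 839 [0.711 0.187 0.054] [0.694 0.174 0.009] [0.72  0.205 0.085]
scene cream 0.77 [346. 320.  42.  43.] 1547 [0.738 0.041 0.054] [0.705 0.016 0.007] [0.754 0.066 0.056]
scene station 0.8 [322. 235. 239. 146.] 21788 [ 0.606 -0.013  0.023] [ 0.526 -0.185  0.009] [0.686 0.171 0.164]
side 
[... 288 characters left out ...]
 0.52  -0.033  0.024] [0.637 0.162 0.169]
side tray_in 0.67 [281. 225.  21.  45.] 776 [ 0.764 -0.076  0.063] [ 0.748 -0.095  0.01 ] [ 0.787 -0.067  0.121]
side lotion 0.81 [282. 224.  21.  48.] 801 [ 0.764 -0.077  0.064] [ 0.748 -0.097  0.008] [ 0.787 -0.067  0.122]
side cream 0.6 [283. 273.  27.  34.] 804 [0.718 0.055 0.045] [0.698 0.022 0.007] [0.746 0.068 0.058]
side cream 0.41 [345. 278.  54.  54.] 2337 [0.561 0.089 0.065] [ 0.519 -0.033  0.023] [0.639 0.162 0.169]
side station 0.7 [350. 211.  40.  56.] 1837 [ 0.612 -0.104  0.129] [ 0.562 -0.162  0.092] [ 0.662 -0.029  0.152]
side station 0.69 [340. 273.  81. 173.] 10683 [0.574 0.08  0.034] [ 0.493 -0.147  0.01 ] [0.656 0.184 0.167]
1.15
```

Run:
```python
from h import *
for n in ['scene','side']:
    D=np.load(f'/tmp/{n}.npz'); im,d=D['im'],D['d']
    hsv=cv2.cvtColor(im,cv2.COLOR_RGB2HSV)
    allm=np.ones(d.shape,bool); P,u,v=pts(n,d,allm)
    H=hsv[v,u]
    roi=(P[:,0]>.4)&(P[:,0]<.75)&(P[:,1]>-.3)&(P[:,1]<.3)
    y=roi&(H[:,0]>22)&(H[:,0]<35)&(H[:,1]>170)&(P[:,2]>.1)&(P[:,2]<.18)
    Y=P[y]; c=Y.mean(0); e=np.linalg.svd(Y-c,full_matrices=False)[2][0]; t=(Y-c)@e
    print(n,'yellow',y.sum(),c.round(4),e.round(3),np.percentile(t,[1,99]).round(4),(c+e*np.percentile(t,[1,99]).mean()).round(4),u[y].min(),u[y].max(),v[y].min(),v[y].max(), Y[:,2].max())
    o=roi&(H[:,0]<20)&(H[:,1]>200)&(H[:,2]>150)&(P[:,2]>.13)&(P[:,2]<.2)
    if o.sum(): print('orange',o.sum(),np.median(P[o],0).round(4),u[o].min(),u[o].max(),v[o].min(),v[o].max())
    b=roi&(abs(P[:,2]-.012)<.004)&(H[:,2]<130)&(P[:,0]>.45)
    B=P[b][:,:2].astype(np.float32); r=cv2.minAreaRect(B); print('plate',b.sum(),r, cv2.boxPoints(r).round(3).tolist())
    k=roi&(P[:,2]>.15)&(P[:,2]<.18)&(P[:,1]>.1)
    K=P[k][:,:2].astype(np.float32); r=cv2.minAreaRect(K); print('grip',k.sum(),r,np.percentile(P[k][:,2],[5,50,95]))
```

```text
scene yellow 6 [ 0.6554 -0.147   0.1484] [ 0.944  0.168 -0.286] [-0.0033  0.0037] [ 0.6556 -0.147   0.1484] 218 218 223 228 0.15062497403780228
plate 8988 ((0.642897367477417, -0.029209181666374207), (0.23870229721069336, 0.465677410364151), 9.094766616821289) [[0.4880000054836273, 0.18199999630451202], [0.5619999766349792, -0.27799999713897705], [0.7979999780654907, -0.23999999463558197], [0.7239999771118164, 0.2199999988079071]]
grip 977 ((0.5534375905990601, 0.14581289887428284), (0.07639768719673157, 0.0347452275454998), 13.266183853149414) [0.1532652  0.16592524 0.16814146]
side yellow 92 [ 0.6384 -0.153   0.1489] [-0.973 -0.229  0.009] [-0.0283  0.0512] [ 0.6273 -0.1556  0.149 ] 332 369 185 190 0.15362755321922117
orange 92 [0.549 0.159 0.165] 332 355 279 283
plate 4557 ((0.6354402303695679, -0.029744476079940796), (0.2529652416706085, 0.46583423018455505), 10.602542877197266) [[0.46799999475479126, 0.17599999904632568], [0.5540000200271606, -0.28200000524520874], [0.8029999732971191, -0.23499999940395355], [0.7170000076293945, 0.22200000286102295]]
grip 851 ((0.551814079284668, 0.14587675034999847), (0.07584244757890701, 0.035976968705654144), 11.97850513458252) [0.15251624 0.16633292 0.16912506]
```

Run:
```python
from h import *
from scipy.optimize import least_squares
for n in ['scene','side']:
    D=np.load(f'/tmp/{n}.npz'); im,d=D['im'],D['d']
    hsv=cv2.cvtColor(im,cv2.COLOR_RGB2HSV)
    P,u,v=pts(n,d,np.ones(d.shape,bool)); H=hsv[v,u]
    roi=(P[:,0]>.5)&(P[:,0]<.72)&(P[:,1]>-.3)&(P[:,1]<.25)
    y=roi&(H[:,0]>20)&(H[:,0]<36)&(H[:,1]>120)&(P[:,2]>.12)&(P[:,2]<.18)&(P[:,1]<-.12)
    Y=P[y]; c=np.median(Y,0); f=np.polyfit(Y[:,0],Y[:,1],1); print(n,'yellow',y.sum(),c.round(4),f,'deg',np.degrees(np.arctan(f[0])),np.percentile(Y[:,0],[1,50,99]),np.percentile(Y[:,2],[5,95]))
    # station fit: plate corners from brown pixels
    b=roi&(abs(P[:,2]-.012)<.004)&((H[:,0]<15)|(H[:,0]>165))&(H[:,1]>60)
    m=np.zeros(d.shape,np.uint8); m[v[b],u[b]]=1
    nn,lab,st,_=cv2.connectedComponentsWithStats(m); i=1+st[1:,4].argmax()
    # all large comps
    keep=np.isin(lab[v,u],[j for j in range(1,nn) if st[j,4]>60])
    B=P[keep&b][:,:2].astype(np.float32); r=cv2.minAreaRect(B); print('plate',len(B),r)
    k=roi&(P[:,2]>.162)&(P[:,2]<.18)&(P[:,1]>.1)&(H[:,2]<90)
    K=P[k][:,:2].astype(np.float32); print('griptop',k.sum(),cv2.minAreaRect(K),np.median(P[k][:,2]))
    t=roi&(H[:,0]>80)&(H[:,0]<100)&(H[:,1]>80)&(P[:,2]>.146)&(P[:,2]<.156)
    print('rim',t.sum(),cv2.minAreaRect(P[t][:,:2].astype(np.float32)),np.median(P[t][:,2]))
```

```text
scene yellow 355 [ 0.6335 -0.1572  0.1498] [ 0.23667489 -0.30721338] deg 13.315459080587893 [0.59005661 0.63352351 0.67137397] [0.14704592 0.15189712]
plate 8550 ((0.597217321395874, -0.006885364651679993), (0.1475840061903, 0.39908701181411743), 12.407187461853027)
griptop 623 ((0.5557237267494202, 0.1406518816947937), (0.07453271746635437, 0.024760350584983826), 15.634988784790039) 0.16670828132405968
rim 463 ((0.606923520565033, -0.07348674535751343), (0.08874265104532242, 0.086416095495224), 14.272497177124023) 0.14926588348040637
side yellow 107 [ 0.6405 -0.1532  0.1498] [ 0.24113702 -0.30724515] deg 13.557315778915155 [0.5854212  0.64046768 0.66627907] [0.14385042 0.15321294]
plate 3771 ((0.5900388360023499, -0.0065622031688690186), (0.1477346271276474, 0.3977905213832855), 13.880290031433105)
griptop 503 ((0.5531561374664307, 0.14139290153980255), (0.07481776922941208, 0.02735067531466484), 14.140727043151855) 0.16782612158688126
rim 222 ((0.5835644006729126, 0.017778918147087097), (0.08486135303974152, 0.27832067012786865), 14.371696472167969) 0.15001094127875497
```

```bash
python3 -m pendant '[[[-0.04,0.001,-0.003],[0,0,0],0.09],[[-0.04,0.001,-0.003],[0,0,0],0.09],[[-0.04,0.001,-0.003],[0,0,0],0.09],[[-0.039,0.001,0],[0,0,0],0.09],[[0,0,0],[0,0,9.5],0.09],[[0,0,0],[0,0,9.5],0.09],[[0,0,0],[0,0,9.5],0.09],[[0,0,0],[0,0,9.5],0.09],[[0,0,0],[0,0,9.5],0.09],[[0,0,0],[0,0,9.5],0.09]]' 20; python3 -m pendant '[[[0,0,0],[0,0,9.5],0.09],[[0,0,0],[0,0,9.5],0.09],[[0,0,0],[0,0,0.5],0.09],[[0,0,0],[0,0,0],0.09]]'
python3 - <<'E'
from h import *
o=arm.observe(); print(o['clock'],o['position'],R.from_rotvec(o['ee_rot']).as_matrix().round(3).tolist(),o['joints'].round(2))
im,d=arm.get_image('wrist'); cv2.imwrite('pics/w1.png',im[:,:,::-1])
P,u,v=pts('wrist',d,np.ones(d.shape,bool),o); H=cv2.cvtColor(im,cv2.COLOR_RGB2HSV)[v,u]
y=(H[:,0]>20)&(H[:,0]<36)&(H[:,1]>120)&(P[:,2]>.12)&(P[:,2]<.18)&(P[:,1]<-.12)&(P[:,1]>-.2)
if y.sum()>20:
    Y=P[y];f=np.polyfit(Y[:,0],Y[:,1],1);print(y.sum(),Y.mean(0),Y.min(0),Y.max(0),np.degrees(np.arctan(f[0])),f)
im,d=arm.get_image('side'); cv2.imwrite('pics/s1.png',im[:,:,::-1])
E
```

```text
clock: 2.4
position: [0.629, -0.159, 0.1997]
ee_rot: [-3.015, -0.884, -0.0]
force: [0.3, -0.6, 0.4]
width: 0.983
clock: 2.9
position: [0.629, -0.1589, 0.1997]
ee_rot: [3.119, 0.375, 0.0]
force: [-0.2, 0.7, -0.4]
width: 0.982
2.9 [ 0.62903575 -0.15891055  0.19973286] [[0.972, 0.237, 0.0], [0.237, -0.972, -0.0], [0.0, 0.0, -1.0]] [-0.08  0.48  0.37  1.52 -0.18  1.18 -1.01]
1759 [ 0.63316942 -0.16040991  0.14936963] [ 0.5878948  -0.17575654  0.1441768 ] [ 0.67358174 -0.14743265  0.15252334] 13.551727408021195 [ 0.24103382 -0.31302515]
```

View pics/w1.png

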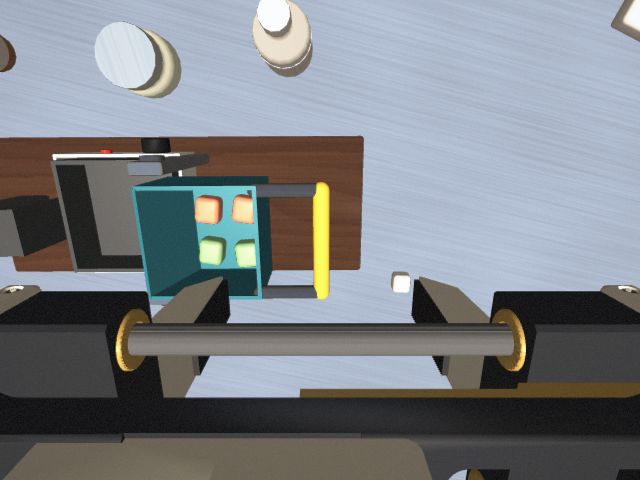

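View pics/s1.png

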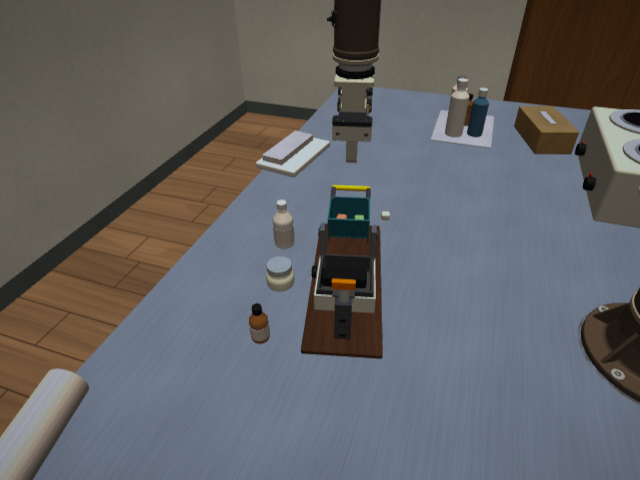

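The wrist view shows the bar at columns 315–328, rows 183–298, with all four wax blocks in the pot (two salmon, two green). The bar centre measures (0.631, -0.161), against the expected 0.627–0.628, -0.159 to -0.160.

```bash
python3 -m pendant '[[[0.0015,0.0024,0],[0,0,0],0.034],[[0,0,0],[0,0,0],0.034],[[0,0,0],[0,0,0],0.034],[[0,0,0],[0,0,0],0.034],[[0,0,0.02],[0,0,0],0.034],[[0,0,0.02],[0,0,0],0.034],[[0,0,0.018],[0,0,0],0.034],[[0,0,0.016],[0,0,0],0.034],[[0,0,0],[0,0,0],0.034]]'
python3 - <<'E'
from h import *
im,d=arm.get_image('wrist'); cv2.imwrite('pics/w2.png',im[:,:,::-1])
E
```

```text
clock: 4.12
position: [0.6302, -0.1607, 0.1243]
ee_rot: [-3.119, -0.369, 0.004]
force: [0.6, -0.8, -0.2]
width: 0.371
```

View pics/w2.png

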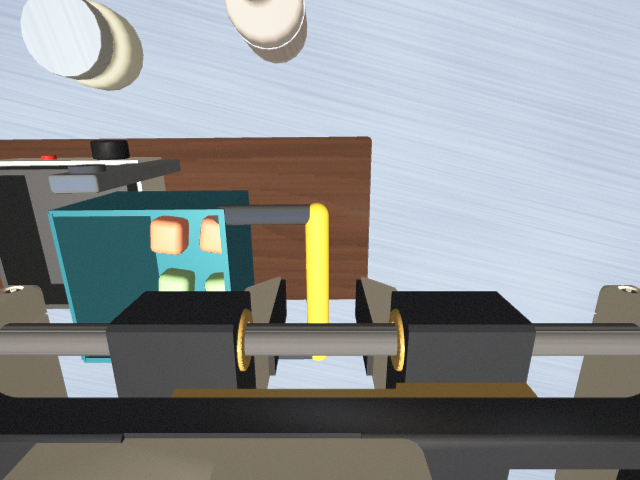

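The bar (column 317) lies between the two fingers with clearance on both sides. Closing now.

```bash
python3 -m pendant '[[[0,0,0],[0,0,0],0.0],[[0,0,0],[0,0,0],0.0],[[0,0,0],[0,0,0],0.0],[[0,0,0],[0,0,0],0.0]]' 20
python3 - <<'E'
from h import *
o=arm.observe(); print(o['position'],o['width']*.092)
hx,hz=-130,30
prev=None
for th in np.arange(0,2.41,0.1):
    x=hx*np.cos(th)+hz*np.sin(th); z=-hx*np.sin(th)+hz*np.cos(th)
    if prev is not None: print(round(th,2),'toolrow y,z',round(-(x-prev[0])/1000,4),round(-(z-prev[1])/1000,4))
    prev=(x,z)
E
```

```text
clock: 4.68
position: [0.6311, -0.161, 0.126]
ee_rot: [3.12, 0.369, 0.001]
force: [0.3, 0.3, 0.5]
width: 0.014
[ 0.6311272  -0.16102664  0.12596166] 0.0013292053966994775
0.1 toolrow y,z -0.0036 -0.0128
0.2 toolrow y,z -0.0049 -0.0124
0.3 toolrow y,z -0.0061 -0.0118
0.4 toolrow y,z -0.0073 -0.0112
0.5 toolrow y,z -0.0084 -0.0104
0.6 toolrow y,z -0.0093 -0.0095
0.7 toolrow y,z -0.0103 -0.0085
0.8 toolrow y,z -0.0111 -0.0075
0.9 toolrow y,z -0.0117 -0.0063
1.0 toolrow y,z -0.0123 -0.0051
1.1 toolrow y,z -0.0128 -0.0039
1.2 toolrow y,z -0.0131 -0.0026
1.3 toolrow y,z -0.0133 -0.0013
1.4 toolrow y,z -0.0133 0.0001
1.5 toolrow y,z -0.0133 0.0014
1.6 toolrow y,z -0.0131 0.0027
1.7 toolrow y,z -0.0127 0.004
1.8 toolrow y,z -0.0123 0.0053
1.9 toolrow y,z -0.0117 0.0065
2.0 toolrow y,z -0.011 0.0076
2.1 toolrow y,z -0.0101 0.0087
2.2 toolrow y,z -0.0092 0.0096
2.3 toolrow y,z -0.0082 0.0105
2.4 toolrow y,z -0.0071 0.0113
```

The fingers shut to 1 mm, so the bar isn't between them. Looking again.

Run:
```python
from h import *
for n in ['wrist','side','scene']:
    o=arm.observe()
    im,d=arm.get_image(n); cv2.imwrite(f'pics/{n}3.png',im[:,:,::-1])
    P,u,v=pts(n,d,np.ones(d.shape,bool),o); H=cv2.cvtColor(im,cv2.COLOR_RGB2HSV)[v,u]
    y=(H[:,0]>20)&(H[:,0]<36)&(H[:,1]>120)&(P[:,2]>.1)&(P[:,2]<.2)&(P[:,1]<-.12)&(P[:,1]>-.2)
    if y.sum()>20:
        Y=P[y];f=np.polyfit(Y[:,0],Y[:,1],1);print(n,y.sum(),Y.mean(0),Y.min(0),Y.max(0),f)
    print(proj(n,o['position'],o))
im=cv2.imread('pics/side3.png')[130:260,280:420]; cv2.imwrite('pics/side3z.png',cv2.resize(im,None,fx=5,fy=4.5,interpolation=cv2.INTER_CUBIC))
```

```text
wrist 1824 [ 0.65135859 -0.15636513  0.15109857] [ 0.58869786 -0.17390531  0.14379147] [ 0.67341764 -0.14756071  0.19982717] [ 0.25313671 -0.3212479 ]
[[317.04305387 270.48274879]]
side 160 [ 0.6262954  -0.15636499  0.14901566] [ 0.58489422 -0.16854578  0.14082743] [ 0.66859474 -0.14276588  0.15431671] [ 0.2397776 -0.3065366]
[[349.11894517 194.66399473]]
scene 203 [ 0.65017971 -0.1531758   0.1493309 ] [ 0.62293806 -0.16454412  0.14251527] [ 0.67262142 -0.14538688  0.15269525] [ 0.19711411 -0.28133539]
[[215.46340615 221.41959464]]
```

View pics/wrist3.png

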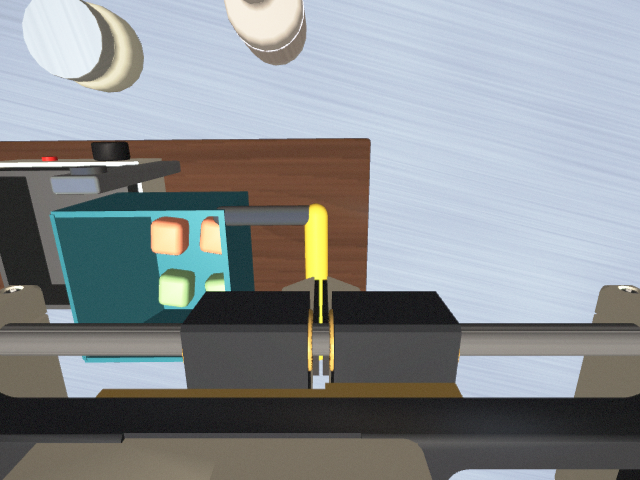

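View pics/side3z.png

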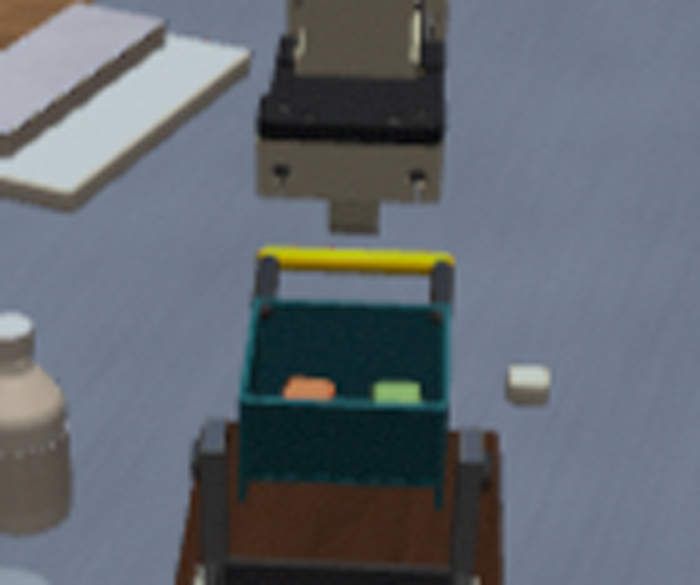

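View pics/scene3.png

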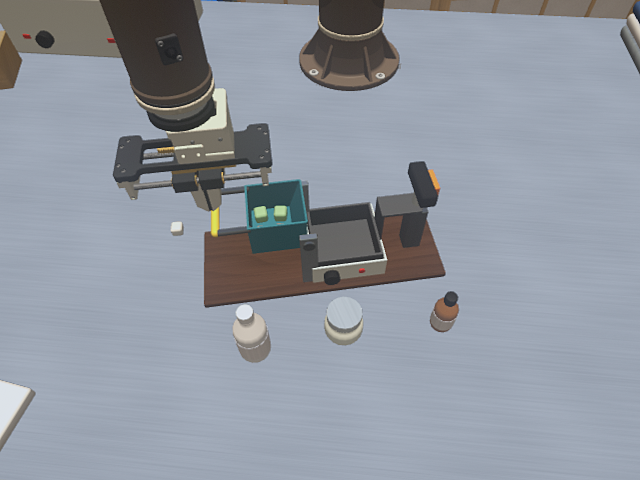

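Run:
```python
from h import *
o=arm.observe(); print(arm.hold_point_z,o['position'],o['width'])
for n,(a,b,c,e) in {'side':(338,362,165,196),'scene':(190,220,185,215)}.items():
    im,d=arm.get_image(n)
    m=np.zeros(d.shape,bool); m[c:e,a:b]=1
    P,u,v=pts(n,d,m); H=cv2.cvtColor(im,cv2.COLOR_RGB2HSV)[v,u]
    k=(abs(P[:,0]-.63)<.06)&(abs(P[:,1]+.16)<.06)&(P[:,2]>.1)
    for vv in range(c,e,2):
        q=k&(v==vv)
        if q.sum(): print(n,vv,q.sum(),np.median(P[q],0).round(3),np.median(im[v[q],u[q]],0))
```

```text
0.0188 [ 0.63101789 -0.16099898  0.1258006 ] 0.007681165821891938
side 175 10 [ 0.625 -0.146  0.187] [76.  70.5 60.5]
side 177 10 [ 0.625 -0.145  0.182] [76. 71. 61.]
side 179 10 [ 0.625 -0.147  0.177] [72.5 67.5 58.5]
side 181 10 [ 0.628 -0.159  0.164] [66.5 65.  62. ]
side 185 24 [ 0.631 -0.16   0.152] [158. 166.  99.]
side 187 24 [ 0.629 -0.155  0.15 ] [191. 181.  13.]
side 189 24 [ 0.629 -0.155  0.146] [111.5  88.    0. ]
scene 185 30 [ 0.663 -0.145  0.24 ] [52. 54. 55.]
scene 187 30 [ 0.662 -0.145  0.236] [51.  53.5 55. ]
scene 189 30 [ 0.663 -0.148  0.233] [73.5 72.5 69. ]
scene 191 30 [ 0.64  -0.159  0.203] [116. 110. 100.]
scene 193 28 [ 0.64  -0.159  0.199] [116.5 111.  100.5]
scene 195 27 [ 0.639 -0.159  0.194] [116. 111. 101.]
scene 197 27 [ 0.64  -0.159  0.191] [116. 110. 100.]
scene 199 26 [ 0.64  -0.16   0.187] [116.5 111.  101. ]
scene 201 25 [ 0.64  -0.16   0.183] [116. 111. 101.]
scene 203 24 [ 0.64  -0.16   0.179] [116.5 111.  101. ]
scene 205 23 [ 0.64  -0.16   0.174] [116. 111. 101.]
scene 207 20 [ 0.64  -0.159  0.17 ] [115.5 109.5  98.5]
scene 209 16 [ 0.64  -0.157  0.165] [115. 109.  94.]
scene 211 10 [ 0.631 -0.157  0.151] [212.5 202.5  87.5]
scene 213 9 [ 0.635 -0.156  0.15 ] [221. 215.  86.]
```

The depth readings put the real fingertips at z ≈ 0.164 with the reported TCP at 0.126. So the tips end about 38 mm short of the reported TCP, and they closed above the bar (its top is at 0.151). I'll reopen and go 38 mm lower, checking halfway.

```bash
python3 -m pendant '[[[0,0,0],[0,0,0],0.034],[[0,0,0],[0,0,0],0.034],[[0,0,0],[0,0,0],0.034],[[0,0,0.01],[0,0,0],0.034],[[0,0,0.01],[0,0,0],0.034],[[0,0,0],[0,0,0],0.034]]'
python3 - <<'E'
from h import *
print(arm.observe()['width'])
ims=[]
for n,(a,b,c,e) in {'side':(290,410,130,240),'scene':(120,300,130,260)}.items():
    im,d=arm.get_image(n); ims.append(cv2.resize(im[c:e,a:b,::-1],(400,400),interpolation=cv2.INTER_CUBIC))
cv2.imwrite('pics/c4.png',np.hstack(ims))
E
```

```text
clock: 5.68
position: [0.6301, -0.1607, 0.1043]
ee_rot: [-3.119, -0.369, 0.004]
force: [0.0, -0.2, 0.3]
width: 0.371
0.37104820410381534
```

View pics/c4.png

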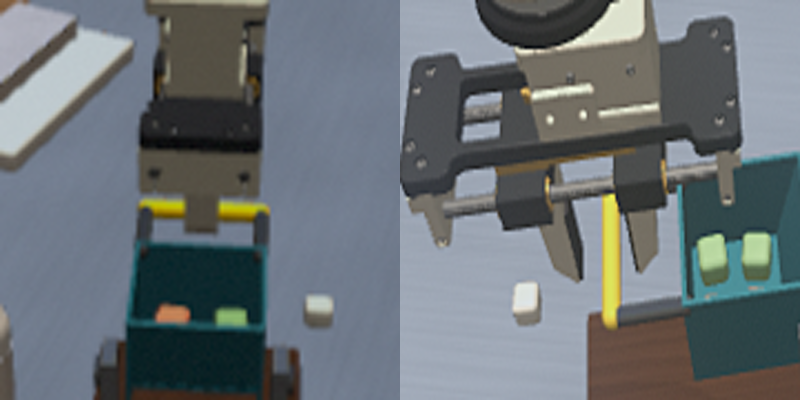

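Now the bar runs between the two fingers. Down 15 mm more and close.

```bash
python3 -m pendant '[[[0,0,0.008],[0,0,0],0.034],[[0,0,0.007],[0,0,0],0.034],[[0,0,0],[0,0,0],0.034],[[0,0,0],[0,0,0],0],[[0,0,0],[0,0,0],0],[[0,0,0],[0,0,0],0],[[0,0,0],[0,0,0],0]]' 20
python3 - <<'E'
from h import *
print(arm.observe()['width']*.092)
ims=[]
for n,(a,b,c,e) in {'side':(290,410,130,240),'scene':(120,300,130,260)}.items():
    im,d=arm.get_image(n); ims.append(cv2.resize(im[c:e,a:b,::-1],(400,400),interpolation=cv2.INTER_CUBIC))
cv2.imwrite('pics/c5.png',np.hstack(ims))
E
```

```text
clock: 6.65
position: [0.6307, -0.1588, 0.0909]
ee_rot: [-3.117, -0.371, 0.001]
force: [-2.6, 4.5, 3.5]
width: 0.116
0.010708309878079313
```

View pics/c5.png

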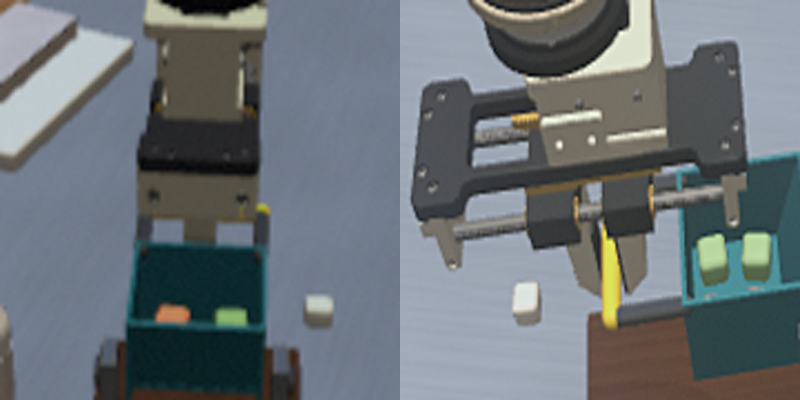

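Gripped: opening is about 11 mm on the 12 mm bar. Starting the arc.

```bash
python3 -m pendant '[[[0,-0.0046,-0.0128],[0,0,0],0],[[0,-0.0059,-0.0124],[0,0,0],0],[[0,-0.0061,-0.0118],[0,0,0],0],[[0,-0.0073,-0.0112],[0,0,0],0],[[0,-0.0084,-0.0104],[0,0,0],0],[[0,-0.0093,-0.0095],[0,0,0],0]]'
python3 - <<'E'
from h import *
o=arm.observe();print(o['width']*.092,o['force'],o['ft_torque'])
ims=[]
for n in ('side','scene'):
    im,d=arm.get_image(n); ims.append(cv2.resize(im[100:400,100:500,::-1],(400,400)))
cv2.imwrite('pics/c6.png',np.hstack(ims))
E
```

```text
clock: 7.5
position: [0.6216, -0.1222, 0.1605]
ee_rot: [3.118, 0.366, 0.003]
force: [1.1, -6.4, 1.4]
width: 0.121
0.01116734815797884 [ 1.10290559 -6.44370442  1.3719555 ] [-1.40416419 -0.28784318  0.03850545]
```

View pics/c6.png

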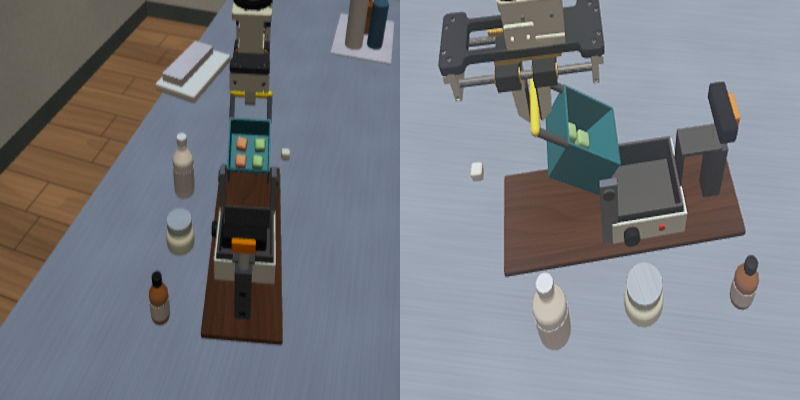

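The pot is tipping with the bar held, and all four blocks are still in it. Continuing.

```bash
python3 -m pendant '[[[0,-0.0103,-0.0085],[0,0,0],0],[[0,-0.0111,-0.0075],[0,0,0],0],[[0,-0.0117,-0.0063],[0,0,0],0],[[0,-0.0123,-0.0051],[0,0,0],0],[[0,-0.0128,-0.0039],[0,0,0],0],[[0,-0.0131,-0.0026],[0,0,0],0],[[0,-0.0133,-0.0013],[0,0,0],0],[[0,-0.0133,0.0001],[0,0,0],0],[[0,-0.0133,0.0014],[0,0,0],0]]'
python3 - <<'E'
from h import *
o=arm.observe();print(o['width']*.092,o['force'],o['ft_torque'])
E
```

```text
clock: 8.72
position: [0.5944, -0.0114, 0.1923]
ee_rot: [-3.119, -0.369, 0.002]
force: [-3.0, -2.2, 0.8]
width: 0.12
0.011075040033693015 [-2.99769657 -2.21698482  0.78858401] [-0.57010069  0.61495514  0.0227458 ]
```

```bash
python3 -m pendant '[[[0,-0.0131,0.0027],[0,0,0],0],[[0,-0.0127,0.004],[0,0,0],0],[[0,-0.0123,0.0053],[0,0,0],0],[[0,-0.0117,0.0065],[0,0,0],0],[[0,-0.011,0.0076],[0,0,0],0],[[0,-0.0101,0.0087],[0,0,0],0],[[0,-0.0092,0.0096],[0,0,0],0]]'
python3 -m pendant '[[[0,-0.0082,0.0105],[0,0,0],0],[[0,-0.005,0.008],[0,0,0],0],[[0,0,0],[0,0,0],0],[[0,0,0],[0,0,0],0],[[0,0,0],[0,0,0],0]]'
python3 - <<'E'
from h import *
o=arm.observe();print(o['width']*.092,o['force'],o['ft_torque'])
ims=[]
for n in ('side','scene'):
    im,d=arm.get_image(n); ims.append(cv2.resize(im[100:400,180:480,::-1],(400,400)))
cv2.imwrite('pics/c7.png',np.hstack(ims))
E
```

```text
clock: 9.6
position: [0.5768, 0.0663, 0.1475]
ee_rot: [-3.12, -0.369, -0.001]
force: [-1.6, -1.4, -0.5]
width: 0.12
clock: 10.22
position: [0.5739, 0.0785, 0.13]
ee_rot: [-3.119, -0.369, -0.001]
force: [0.4, 2.3, 0.1]
width: 0.122
0.011254665511242183 [0.41880935 2.29185335 0.12670429] [0.46747255 0.13709839 0.0994013 ]
```

View pics/c7.png

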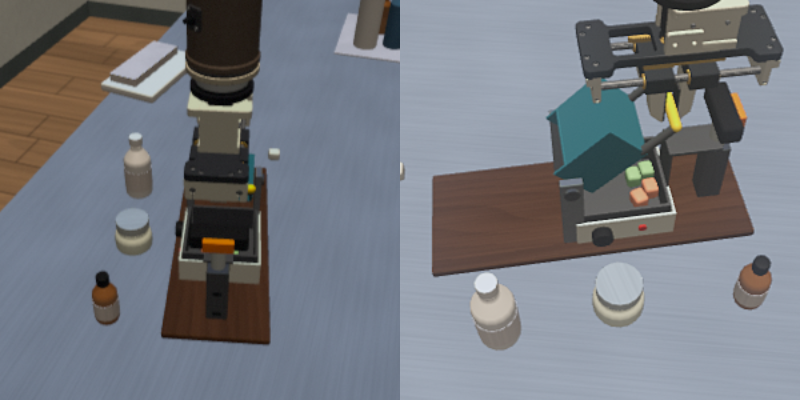

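All four blocks, two green and two salmon, lie in the tray around (640,183) in the right-hand crop. Reversing the arc.

```bash
python3 -m pendant '[[[0,0.005,-0.008],[0,0,0],0],[[0,0.0082,-0.0105],[0,0,0],0],[[0,0.0092,-0.0096],[0,0,0],0],[[0,0.0101,-0.0087],[0,0,0],0],[[0,0.011,-0.0076],[0,0,0],0],[[0,0.0117,-0.0065],[0,0,0],0],[[0,0.0123,-0.0053],[0,0,0],0],[[0,0.0127,-0.004],[0,0,0],0],[[0,0.0131,-0.0027],[0,0,0],0]]'
python3 -m pendant '[[[0,0.0133,-0.0014],[0,0,0],0],[[0,0.0133,-0.0001],[0,0,0],0],[[0,0.0133,0.0013],[0,0,0],0],[[0,0.0131,0.0026],[0,0,0],0],[[0,0.0128,0.0039],[0,0,0],0],[[0,0.0123,0.0051],[0,0,0],0],[[0,0.0117,0.0063],[0,0,0],0],[[0,0.0111,0.0075],[0,0,0],0],[[0,0.0103,0.0085],[0,0,0],0]]'
python3 -m pendant '[[[0,0.0093,0.0095],[0,0,0],0],[[0,0.0084,0.0104],[0,0,0],0],[[0,0.0073,0.0112],[0,0,0],0],[[0,0.0061,0.0118],[0,0,0],0],[[0,0.0049,0.0124],[0,0,0],0],[[0,0.0036,0.0118],[0,0,0],0],[[0,0,0],[0,0,0],0]]'
```

```text
clock: 11.45
position: [0.5961, -0.0136, 0.1931]
ee_rot: [3.12, 0.368, 0.002]
force: [3.3, 2.9, 1.1]
width: 0.119
clock: 12.58
position: [0.6209, -0.1214, 0.158]
ee_rot: [-3.12, -0.369, 0.002]
force: [-0.5, 0.7, 0.5]
width: 0.126
clock: 13.45
position: [0.6303, -0.1589, 0.0906]
ee_rot: [-3.119, -0.369, 0.001]
force: [-1.6, 0.8, -3.1]
width: 0.124
```

Back at the starting position (z 0.0906 against 0.0909). Releasing, rising and checking the pot and tray.

```bash
python3 -m pendant '[[[0,0,0],[0,0,0],0.034],[[0,0,0],[0,0,0],0.034],[[0,0,0],[0,0,0],0.034],[[0,0,-0.01],[0,0,0],0.034],[[0,0,-0.02],[0,0,0],0.034],[[0,0,-0.025],[0,0,0],0.034],[[0,0,-0.03],[0,0,0],0.034],[[0,0,0],[0,0,0],0.034]]'
python3 - <<'E'
from h import *
ims=[]
for n in ('side','scene'):
    im,d=arm.get_image(n); ims.append(cv2.resize(im[100:400,180:480,::-1],(400,400)))
cv2.imwrite('pics/c8.png',np.hstack(ims))
E
```

```text
clock: 14.45
position: [0.6324, -0.1598, 0.1802]
ee_rot: [3.118, 0.369, 0.008]
force: [-0.2, -0.3, -0.4]
width: 0.369
```

View pics/c8.png

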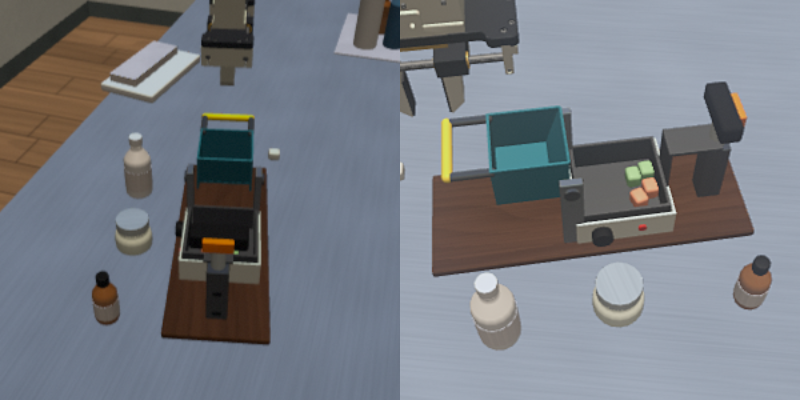

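The pot is upright and empty, and all four blocks are in the tray. Moving towards the grip.

```bash
python3 -m pendant '[[[0,-0.04,0],[0,0,0],0.06],[[0,-0.05,0],[0,0,0],0.06],[[0,-0.05,0],[0,0,0],0.06],[[0,-0.05,0],[0,0,0],0.06],[[0,-0.05,0],[0,0,0],0.06],[[0,-0.04,0],[0,0,0],0.06],[[0,-0.028,0],[0,0,0],0.06],[[0,0,0],[0,0,0],0.06],[[0,0,0],[0,0,0],0.06]]'
python3 - <<'E'
from h import *
o=arm.observe(); print(o['position'],o['width']*.092, R.from_rotvec(o['ee_rot']).as_matrix().round(3).tolist())
im,d=arm.get_image('wrist'); cv2.imwrite('pics/w9.png',im[:,:,::-1])
P,u,v=pts('wrist',d,np.ones(d.shape,bool),o); H=cv2.cvtColor(im,cv2.COLOR_RGB2HSV)[v,u]
roi=(abs(P[:,0]-.555)<.08)&(abs(P[:,1]-.145)<.06)
k=roi&(P[:,2]>.160)&(P[:,2]<.172)
print('top',k.sum(),cv2.minAreaRect(P[k][:,:2].astype(np.float32)),np.median(P[k][:,2]))
q=roi&(H[:,0]<20)&(H[:,1]>180)&(H[:,2]>120)&(P[:,2]>.14)&(P[:,2]<.172)
if q.sum(): print('btn',q.sum(),np.percentile(P[q],[2,50,98],axis=0).round(4).tolist())
np.save('/tmp/Pw.npy',P)
im,d=arm.get_image('scene'); cv2.imwrite('pics/sc9.png',im[:,:,::-1])
P,u,v=pts('scene',d,np.ones(d.shape,bool))
E
```

```text
clock: 15.68
position: [0.5585, 0.1393, 0.1762]
ee_rot: [3.119, 0.368, -0.001]
force: [-0.9, -0.2, 0.7]
width: 0.652
[0.55851561 0.1393467  0.17623219] 0.06000756266015658 [[0.973, 0.233, -0.001], [0.233, -0.973, -0.001], [-0.001, 0.001, -1.0]]
top 5518 ((0.5544933080673218, 0.14371903240680695), (0.07549257576465607, 0.03400459513068199), 14.094315528869629) 0.16610918521035148
btn 164 [[0.5339, 0.1553, 0.1492], [0.5695, 0.1604, 0.1622], [0.5711, 0.164, 0.1641]]
```

View pics/w9.png

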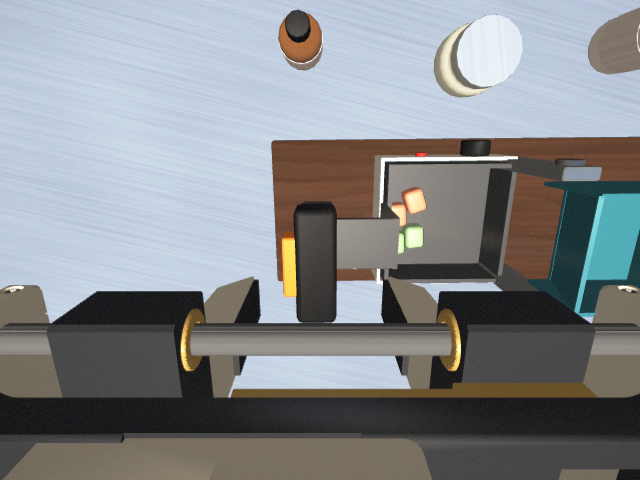

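View pics/sc9.png

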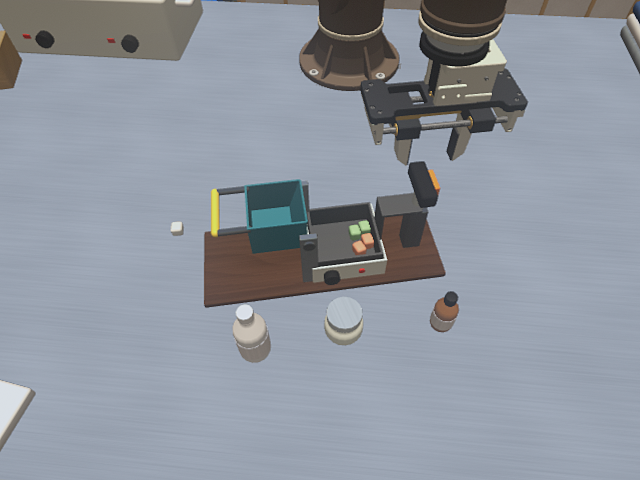

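The wrist view shows the grip top at columns 295–336 with the orange button at (289,267) on the far side, and the jaws straddle it with margin. The top rectangle measures 75.5 x 34 mm, which fits. Centring, descending and squeezing.

```bash
python3 -m pendant '[[[-0.003,-0.0035,0],[0,0,0],0.06],[[0,0,0.02],[0,0,0],0.06],[[0,0,0.02],[0,0,0],0.06],[[0,0,0.02],[0,0,0],0.06],[[0,0,0.016],[0,0,0],0.06],[[0,0,0],[0,0,0],0.06]]'
python3 - <<'E'
from h import *
ims=[]
for n,(a,b,c,e) in {'side':(260,430,200,340),'scene':(340,540,60,280)}.items():
    im,d=arm.get_image(n); ims.append(cv2.resize(im[c:e,a:b,::-1],(400,400),interpolation=cv2.INTER_CUBIC))
cv2.imwrite('pics/c10.png',np.hstack(ims))
E
```

```text
clock: 16.52
position: [0.5541, 0.1427, 0.0997]
ee_rot: [3.119, 0.368, -0.003]
force: [0.4, 0.0, 0.1]
width: 0.655
```

View pics/c10.png

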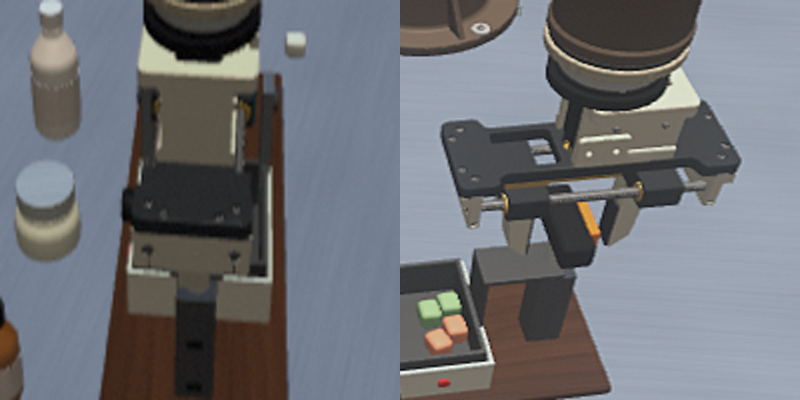

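The jaws straddle the grip and button, clear of the bracket. Squeezing.

```bash
python3 -m pendant '[[[0,0,0],[0,0,0],0],[[0,0,0],[0,0,0],0],[[0,0,0],[0,0,0],0],[[0,0,0],[0,0,0],0],[[0,0,0],[0,0,0],0]]' 35
python3 - <<'E'
from h import *
o=arm.observe();print(o['width']*.092,o['position'],o['force'])
E
```

```text
clock: 17.25
position: [0.5554, 0.1427, 0.1011]
ee_rot: [3.12, 0.369, 0.001]
force: [0.5, -1.3, 4.6]
width: 0.296
0.027227549679691855 [0.55541876 0.14268535 0.10112805] [ 0.51683092 -1.25297669  4.59805833]
```

The opening of 27 mm matches the fully squeezed 28 mm, since the bar also read about 1 mm low. Lifting.

```bash
python3 -m pendant '[[[0,0,-0.006],[0,0,0],0],[[0,0,-0.008],[0,0,0],0],[[0,0,-0.008],[0,0,0],0],[[0,0,-0.008],[0,0,0],0]]'
python3 -m pendant '[[[0,0,-0.01],[0,0,0],0],[[0,0,-0.01],[0,0,0],0],[[0,0,-0.01],[0,0,0],0],[[0,0,-0.01],[0,0,0],0],[[0,0,-0.008],[0,0,0],0],[[0,0,-0.003],[0,0,0],0],[[0,0,0],[0,0,0],0]]'
```

```text
clock: 17.75
position: [0.5553, 0.1427, 0.1306]
ee_rot: [3.119, 0.369, 0.001]
force: [4.9, -1.9, -7.6]
width: 0.298
clock: 18.62
position: [0.5553, 0.1426, 0.1812]
ee_rot: [3.119, 0.368, 0.0]
force: [5.6, -1.8, -7.6]
width: 0.299
```

```bash
python3 -m pendant '[[[0,0,-0.002],[0,0,0],0],[[0,0,-0.001],[0,0,0],0],[[0,0,0],[0,0,0],0],[[0,0,0],[0,0,0],0]]'
```

```text
clock: 19.12
position: [0.5551, 0.1426, 0.1815]
ee_rot: [3.118, 0.368, -0.002]
force: [16.2, 0.2, -32.0]
width: 0.298
```

The stop is reached: force rose to 32 N without further travel. Easing off 1 mm to keep a light pull, then checking.

```bash
python3 -m pendant '[[[0,0,0.001],[0,0,0],0],[[0,0,0],[0,0,0],0],[[0,0,0],[0,0,0],0],[[0,0,0],[0,0,0],0]]'
python3 - <<'E'
from h import *
o=arm.observe();print(o['width']*.092,o['position'],o['force'])
ims=[]
for n in ('side','scene'):
    im,d=arm.get_image(n); ims.append(cv2.resize(im[80:380,180:480,::-1],(400,400)))
    for l in ('lotion','oil','cream'):
        for q in arm.masks_of(n,l)[:1]:
            P,u,v=pts(n,d,q['pixels']); print(n,l,round(q['conf'],2),np.median(P,0).round(3),P[:,2].max().round(3))
    P,u,v=pts(n,d,np.ones(d.shape,bool))
    k=(abs(P[:,0]-.58)<.04)&(abs(P[:,1]-.03)<.04)&(P[:,2]>.06)&(P[:,2]<.15); print('tray floor/wax z',k.sum(),np.percentile(P[k][:,2],[5,25,50,75]).round(3) if k.sum() else '')
cv2.imwrite('pics/c11.png',np.hstack(ims))
im,d=arm.get_image('wrist'); cv2.imwrite('pics/w11.png',im[:,:,::-1])
E
```

```text
clock: 19.62
position: [0.5552, 0.1426, 0.1814]
ee_rot: [3.118, 0.368, -0.001]
force: [12.6, 0.1, -23.7]
width: 0.299
0.02750527909199519 [0.55515703 0.14260272 0.18142326] [ 12.64682488   0.11495908 -23.719948  ]
side lotion 0.62 [ 0.764 -0.077  0.064] 0.125
side oil 0.85 [0.696 0.199 0.049] 0.088
side cream 0.63 [0.719 0.054 0.044] 0.059
tray floor/wax z 112 [0.102 0.103 0.104 0.105]
scene lotion 0.75 [ 0.784 -0.084  0.078] 0.122
scene oil 0.74 [0.711 0.187 0.053] 0.088
scene cream 0.57 [ 0.603 -0.005  0.082] 0.29
tray floor/wax z 1605 [0.101 0.102 0.103 0.119]
```

View pics/c11.png

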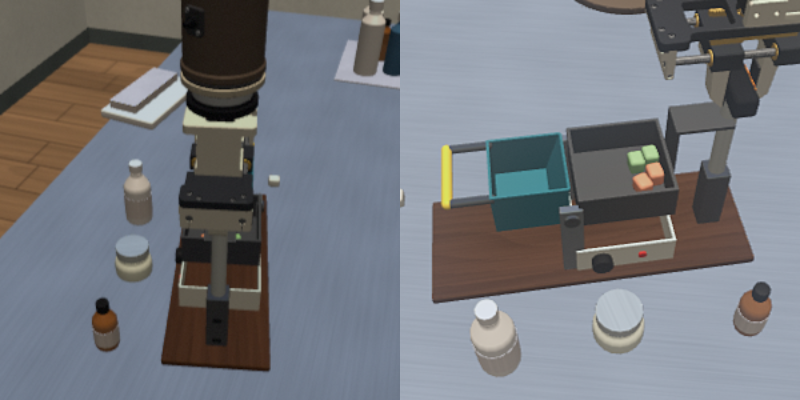

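View pics/w11.png

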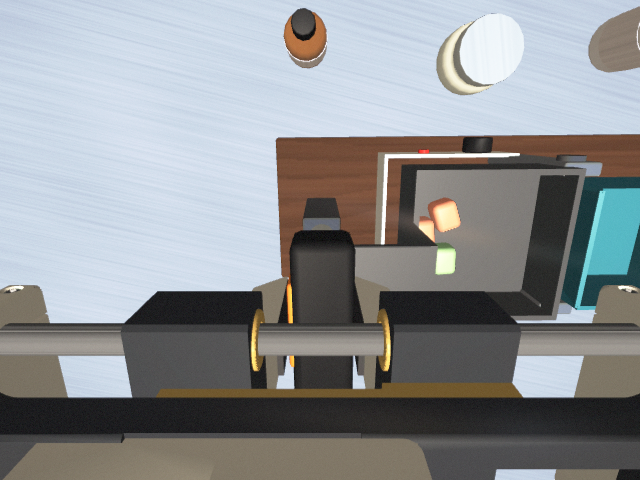

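The tray floor measures 0.102–0.103 m, against 22 + 80 = 102 mm, and all four blocks are in it. The bottles and the jar haven't moved. One more small easing, then handing in.

```bash
python3 -m pendant '[[[0,0,0.0008],[0,0,0],0],[[0,0,0],[0,0,0],0],[[0,0,0],[0,0,0],0],[[0,0,0],[0,0,0],0]]'
python3 - <<'E'
from h import *
o=arm.observe();print(o['clock'],o['width']*.092,o['position'],o['force'])
if o['position'][2]>.1805 and o['force'][2]<-9: print(arm.sign_off())
E
```

```text
clock: 20.58
position: [0.5551, 0.1426, 0.1813]
ee_rot: [3.119, 0.368, -0.001]
force: [9.6, -0.1, -16.7]
width: 0.302
20.575 0.027765685947709118 [0.55514429 0.14262777 0.18133995] [  9.60941154  -0.14876191 -16.7182799 ]
the job is handed in; nothing more can be done
None
```

The job is done and handed in at 20.6 s. I tipped the pot until all four wax blocks were in the tray, stood it upright again, then squeezed the button and lifted the tray to the second stop. It is held there with the button still squeezed.

**Last checks:**
- **Wax:** the picture from above showed two salmon and two green blocks in the tray and an empty, upright pot.
- **Lift:** the tray floor measured 0.102–0.103 m, against 0.102 m expected at the top. Earlier the pull rose to 32 N without further travel, so the lift was at its end stop. I left about 17 N of pull on it.
- **Button:** the jaw opening was 27.8 mm, which matches the fully squeezed 28 mm.
- **Bottles and jar:** the lotion and oil bottles read the same positions as at the start in the cameras that found them before. For the jar, the side camera agreed, but the scene camera's network pointed at the station instead. The picture shows the jar standing in its place.

**What went wrong on the way:** the first try at the handle closed on nothing. The real fingertips end about 38 mm short of the reported TCP, so they shut above the bar. I measured that offset from the depth images and used it for both grasps.

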